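# Spread a snap ring over a stub axle and hold it at its groove

### The arm

A 6-joint arm with a two-finger parallel gripper is mounted at the origin on a cart in front of the work surface, level with it; the furniture and walls round the work are solid. World frame = base frame: x ahead of the robot, y to its left, z up, the work surface at z = 0. Lengths are in m, angles in degrees, forces in N, time in s.
With the tool pointing down it reaches from about 0.225 to 0.725 m from the base axis. Payload 3.1 kg.
Tool frame: the origin (TCP) lies on the mounting face of the last link; the fingertips stand 173 mm ahead of it and the grasp point (between the pads) lies pinch_z ahead of it (pinch_z is the distance from the TCP to the grasp point, in m); z points along the fingers, y is the direction in which the jaws open and shut (so a half turn about z gives the same grasp; the last joint's range is limited). The gripper opens to 85 mm and grips with 20 to 120 N. Pads are 22 mm wide; open, the fingers measure 114 mm over their backs; the gripper's body (76 mm by 85 mm) begins 54 mm behind the grasp point. The pads swing forward as they close: fully open they stand 13 mm farther back than shut.
Start: joints at [69.11, 2.75, 5.684, 92.934, 0, 82.678], TCP at [0.123, 0.51, 0.405] pointing down, gripper open.
Joint ranges: [-166.93, 166.93], [-56.73, 111.36], [-69.38, 81.34], [-121.58, 131.49], [-85.45, 84.26], [-180, 180]. Speed limits (degrees/s): [159.86, 159.86, 180, 180, 180, 180].

### API

Orientations are given as a 3x3 rotation matrix whose columns are the frame's x, y, z axes.
In Python, from cell import * gives the robot as it stands. The module is installed in compiled form; this text tells all that it offers.
- The arm moves only by the shell command python3 -m pendant 'ROWS' [FORCE]. ROWS is JSON, a list of rows, each a list of 7 numbers: the shift along the tool's x, y, z in mm, then the turn, a rotation vector about the tool's x, y, z in degrees, then the closure in counts, from 0 (fully open) to 255 (shut). A call has 1 to 8 rows; each row is the pose to reach, as a shift and turn from the pose commanded when the call began, along the tool's axes at that moment; what a row does not reach only later rows make up. A row lasts 1/8 s, in which the tool goes at most 62.5 mm and 10.7 degrees, less where a joint would pass 70% of its speed; a pose out of reach is approached as far as the arm can. A call with a gripper value outside its range is refused whole. The fingers move at their own pace and stop on an object; FORCE is the grip in N (left out, the last holds). Time passes only in rows, so rows that repeat a pose let the fingers close. It gives the time, the measured TCP pose, the force and the opening at its end, in the units of the state.
- observe(): the state, without advancing time (a new reading comes with each control period).
- grab_frame(name): name is "scene" or "side" or "wrist"; returns the picture (480x640x3 uint8, red, green, blue); there is no depth.
- camera_info(name): a dict with "fx", "fy", "cx", "cy" (pixels), "distortion" ([k1, k2, p1, p2, k3] as OpenCV has them; the pictures are not rectified), "pose" (4x4, takes a point from camera to world coordinates). Camera axes: x right, y up, looking along -z (the intrinsics and any distortion apply to the point x, -y, -z); pixel columns grow to the right and rows downward; lengths in m; the calibration is good to about 2 mm. A picture is of the moment at which its call begins: read the wrist's pose just before it. camera_info takes no time and is no camera call; for the wrist camera it gives the pose at the moment of the call.
- sign_off(): hands the job in, once; it reports no verdict.
The state is a dict: "time_s": time; "q": joint angles; "joint_vel": joint speeds; "tau": joint torques, N m; "ee_pos": TCP position; "ee_rot": TCP orientation; "ft_force": force on the tool from outside, world axes, zero at the start; "ft_torque": the same for the moment, N m; "gripper_width": finger opening in m.
Only numpy, scipy, OpenCV 4.12 (cv2) and the standard library are available. Lean on these libraries where they do the work, as an engineer would, in place of code of your own. Each camera call takes 0.05 s, during which the arm holds its last target.

### The job

Take the snap-ring pliers out of their rest by squeezing both handles together as far as they go, so that the ring on their tips opens. Lower the open ring from above over the end of the stub axle, without knocking or pressing on the axle, until it is level with the groove just above the pulley. Finish while still holding the pliers there: level, fully squeezed, with the open ring round the groove and free of the axle and the pulley; leave the other things on the bench where they are.

Things in the scene. Friction and masses are not known exactly. Their poses are not given: they have to be found in the camera images.
- pliers: snap-ring pliers with the ring on their tips, level in their rest; 0.24 kg, centre of mass near x = -20 mm. Origin: middle of the underside of the 30 x 32 mm steel link plate joining the arms; x to the ring, y to the left arm, z up. Black handles x = -26 to -114 mm, z 0 to 16 mm, each 11 mm thick; arms reach x = 65, ring x = 102 mm. Lowest part: ring, z = -8 mm
- grip (a point): point fixed to the pliers midway between the handles, 60 mm behind their origin, half-way up the handles (53 mm above the bench at the start); axes as pliers. Grip here from above, a finger outside each handle, closing along y. Width over the handles here: 55 mm relaxed (more towards their ends), 34 mm with parallel faces fully squeezed. Free space below for fingertips
- ring_center (a point): centre of the fully spread ring's opening, half-way up its 4 mm thickness; fixed to the pliers, 125 mm ahead of grip and 14 mm lower; axes as pliers. Relaxed, the ring is 32 mm wide inside and cannot pass the axle; fully spread it passes the 36 mm axle with about 3.5 mm to spare all round. Its gap faces the handles
- left_handle (a joint): how far the pliers are squeezed (rad): 0 relaxed, 0.18 fully squeezed against the stop; both handles move together. A spring opens them; full squeeze takes about 10 N at grip
- axle: fixed upright stub axle with a pulley on a square 94 mm aluminium plate. Origin: middle of the plate's underside on the bench, z up along the axle. Pulley 74 mm across; hub 50 mm across, its flat top 50 mm above the bench; axle end 36 mm across, its top 71 mm above the bench
- groove (a point): centre of the axle's groove, on its axis, half-way up the groove. Groove 9 mm high, 30 mm across, directly above the hub (50 to 59 mm above the bench); the axle ends 16.5 mm above this point
- rest: fixed black rest of the pliers: 8 mm base 150 x 50 mm, a 45 mm high block under the link plate with a 2.5 mm rim, and a crossbar 45 mm high and 90 mm wide, 100 mm behind, under the handle ends. Origin on the bench below the pliers' origin, axes alike. The pliers lift straight up out of it
- gauge_block: bystander: small pale block, 36 x 36 x 30 mm, origin at its underside
- tape_roll: bystander: roll of black tape, 91 mm across, 18 mm high, lying flat, origin at its underside
- side_cutters: bystander: side cutters with dark red handles, 55 x 165 x 13 mm, lying flat, origin at the underside
There are look-alikes about, which are no part of the job. What is shaped like the pliers but yellow is not meant.

How it is judged:
By the outcome, as a careful person would: the job done as asked, in the order asked, and still so for the second after the job is handed in, while the arm keeps its last pose, push and grip.
It also fails if it takes over 45 s, if anything falls off the work surface, if the arm or the gripper's body presses on something with over 40 N, if the wrist force passes 120 N, or if a joint passes its speed limit or range.

## Working session

There is one attempt and no reset: what is moved stays moved. The work goes in short steps, Python scripts to look and compute and a shell command to move; the robot and the scene stay as the last step left them, time stands still between calls to the robot, and variables do not carry over. Pictures are saved under pics/ and viewed, and the job is handed in when it is done.

```bash
mkdir -p pics; python3 - <<'E'
from cell import *
import cv2,json
s=observe(); print({k:s[k] for k in s if k!='tau'})
try: print(pinch_z)
except Exception as e: print(e)
for n in ["scene","side","wrist"]:
    i=camera_info(n); print(n,i)
    cv2.imwrite(f"pics/{n}0.png",grab_frame(n)[:,:,::-1])
E
```

```text
{'time_s': 0.0, 'q': array([ 6.91106882e+01,  2.79253745e+00,  5.59081170e+00,  9.29338545e+01,
       -4.72887348e-04,  8.26750786e+01]), 'joint_vel': array([ 0.07324792,  0.00850648, -0.08452787, -0.02906192, -0.01197168,
        0.08000461]), 'ee_pos': array([0.12309243, 0.51014869, 0.4035129 ]), 'ee_rot': array([[-9.72106834e-01,  2.34536998e-01, -8.36032800e-04],
       [ 2.34538305e-01,  9.72104358e-01, -2.21372674e-03],
       [ 2.93510304e-04, -2.34806061e-03, -9.99997200e-01]]), 'ft_force': array([-0.77320094,  0.46657125,  0.30352029]), 'ft_torque': array([-0.01604282, -0.01562199, -0.00663392]), 'gripper_width': 0.08493385995348295}
0.1547
scene {'fx': 559.121409209974, 'fy': 559.121409209974, 'cx': 321.20224088849193, 'cy': 235.98884332511622, 'distortion': array([-0.02926816,  0.        ,  0.        ,  0.        ,  0.        ]), 'pose': array([[ 0.81795046,  0.30522223, -0.48764376, -0.17523491],
       [-0.57506112,  0.40995742, -0.70798279, -0.94083091],
       [-0.0161789 ,  0.85951981,  0.51084629,  0.76571395],
       [ 0.        ,  0.        ,  0.        ,  1.     
[... 206 characters left out ...]
se': array([[-0.90638152, -0.36985855,  0.20414992,  0.77470782],
       [ 0.42238892, -0.80226239,  0.42185619,  0.64656067],
       [ 0.00775468,  0.46859332,  0.88337996,  1.34060548],
       [ 0.        ,  0.        ,  0.        ,  1.        ]])}
wrist {'fx': 337.9182240896314, 'fy': 337.9182240896314, 'cx': 320.2233697933784, 'cy': 242.01132406841575, 'distortion': array([-0.04379322,  0.        ,  0.        ,  0.        ,  0.        ]), 'pose': array([[ 0.23434673, -0.93661948, -0.26043341,  0.0575912 ],
       [ 0.97215249,  0.22548608,  0.06384011,  0.52650555],
       [-0.00106978, -0.26814171,  0.96337889,  0.37223647],
       [ 0.        ,  0.        ,  0.        ,  1.        ]])}
```

View pics/scene0.png

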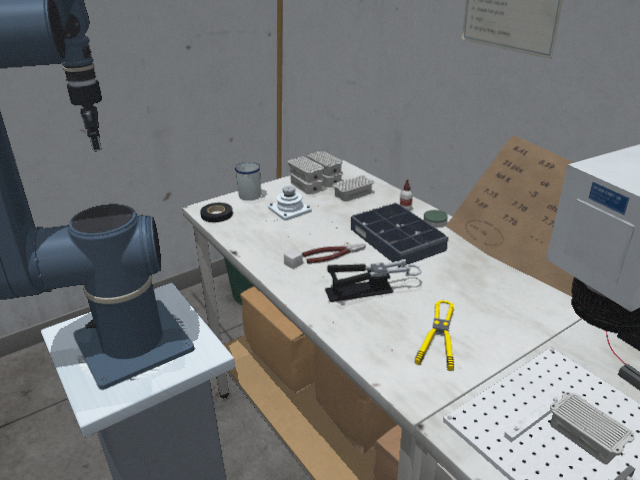

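View pics/side0.png

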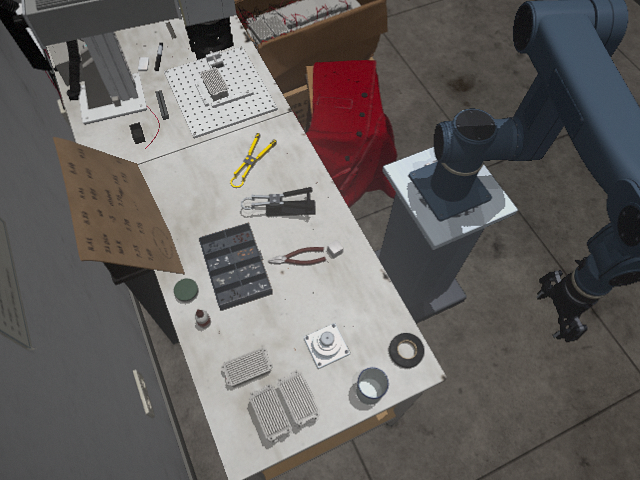

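View pics/wrist0.png

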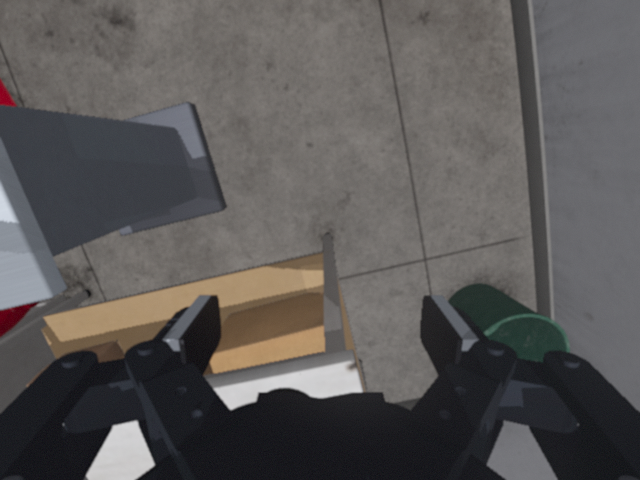

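The scene view shows the black-handled pliers in their black rest at about (375,278), with the yellow look-alike at (437,335). The axle is at (290,200), tape at (216,212), gauge block at (293,259) and cutters at (335,252). The side view has the pliers at (278,204), the yellow ones at (252,160) and the axle at (327,343). The black-handled pair in the rest fits the description. I'll confirm it in an enlarged crop.

```bash
cat > h.py <<'E'
import numpy as np, cv2
from cell import *
def K(i): return np.array([[i['fx'],0,i['cx']],[0,i['fy'],i['cy']],[0,0,1.]])
def ray(i,uv):
    p=cv2.undistortPoints(np.array([[uv]],float),K(i),i['distortion'])[0,0]
    d=i['pose'][:3,:3]@np.array([p[0],-p[1],-1]); return i['pose'][:3,3],d/np.linalg.norm(d)
def onz(i,uv,z):
    o,d=ray(i,uv); return o+d*(z-o[2])/d[2]
def tri(*ps):
    A=np.zeros((3,3));b=np.zeros(3);R=[ray(i,u) for i,u in ps]
    for o,d in R:
        P=np.eye(3)-np.outer(d,d);A+=P;b+=P@o
    x=np.linalg.solve(A,b); return x,[np.linalg.norm((np.eye(3)-np.outer(d,d))@(x-o)) for o,d in R]
def proj(i,X):
    T=np.linalg.inv(i['pose']); c=T[:3,:3]@np.array(X)+T[:3,3]
    c=np.array([c[0],-c[1],-c[2]])
    return cv2.projectPoints(c.reshape(1,1,3),np.zeros(3),np.zeros(3),K(i),i['distortion'])[0].ravel()
E
python3 - <<'E'
from h import *
a=cv2.imread('pics/scene0.png')[235:315,310:440]; b=cv2.imread('pics/side0.png')[170:230,225:325]
a=cv2.resize(a,(650,400),interpolation=cv2.INTER_CUBIC); b=cv2.resize(b,(500,300),interpolation=cv2.INTER_CUBIC)
cv2.imwrite('pics/c1.png',a);cv2.imwrite('pics/c2.png',b)
S=camera_info('side');C=camera_info('scene')
print('axle',tri((C,(290,188)),(S,(327,339))), onz(S,(327,339),.071))
print('pliers',onz(S,(278,204),.06),onz(C,(375,272),.06))
print('ring',onz(S,(246,210),.04))
E
```

```text
axle (array([0.57242762, 0.30156086, 0.06742825]), [np.float64(0.002235228154645369), np.float64(0.0022352281546452785)]) [0.57108667 0.30368033 0.071     ]
pliers [ 0.52378916 -0.12510843  0.06      ] [ 0.50428598 -0.16249148  0.06      ]
ring [ 0.61349234 -0.15736282  0.04      ]
```

View pics/c1.png

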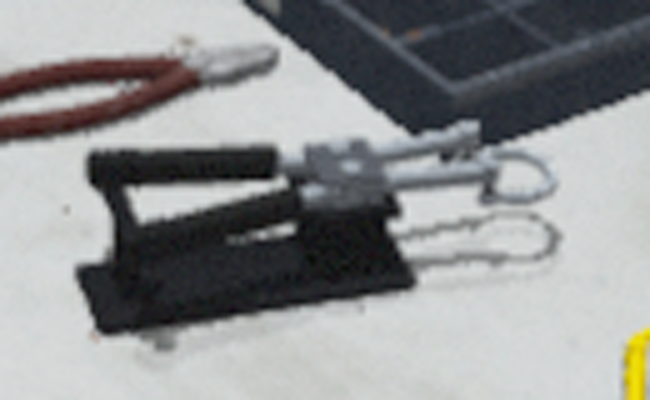

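View pics/c2.png

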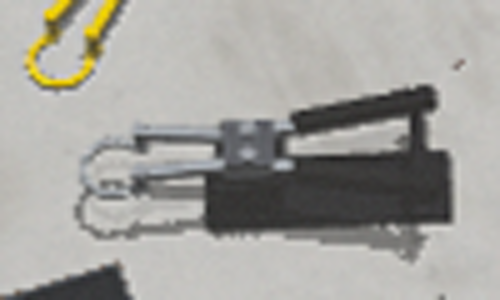

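Both crops show the black handles in the black rest, with the steel link plate at scene (379,269) and side (276,199). The ring points away from the robot. These are the pliers meant; the yellow pair at the crop's edge is not.

```bash
python3 - <<'E'
from h import *
S=camera_info('side');C=camera_info('scene');W=camera_info('wrist')
print(tri((C,(379.4,269)),(S,(275.6,199.4))))
print(tri((C,(415,271)),(S,(247.4,203.6))))
print(tri((C,(330,270)),(S,(311,189.5))), 'left? handle end')
s=observe(); R=s['ee_rot']
T=np.eye(4);T[:3,:3]=R;T[:3,3]=s['ee_pos']
np.set_printoptions(precision=4,suppress=True)
print(np.linalg.inv(T)@W['pose'])
E
```

```text
(array([ 0.52467316, -0.1494716 ,  0.05213296]), [np.float64(0.0029173516599178867), np.float64(0.002917351659917847)])
(array([ 0.60336502, -0.18337753,  0.03296526]), [np.float64(0.003571940003147868), np.float64(0.003571940003147857)])
(array([ 0.41707554, -0.11847431,  0.07705309]), [np.float64(0.003495472563327421), np.float64(0.0034954725633275117)]) left? handle end
[[ 0.0002  0.9633  0.2684  0.0675]
 [ 1.      0.0001 -0.0011  0.0006]
 [-0.0011  0.2684 -0.9633  0.0314]
 [ 0.      0.      0.      1.    ]]
```

```bash
python3 -m pendant '[[-60,-12,0,0,0,-8,0],[-120,-24,0,0,0,-16,0],[-180,-36,0,0,0,-24,0],[-240,-48,0,0,0,-32,0],[-300,-60,0,0,0,-41,0],[-360,-72,20,0,0,-41,0],[-420,-84,40,0,0,-41,0],[-480,-97,60,0,0,-41,0]]' 60 && python3 -m pendant '[[-5,0,20,0,0,0,0],[-5,0,20,0,0,0,0]]'
python3 - <<'E'
from h import *
s=observe();W=camera_info('wrist');f=grab_frame('wrist')
cv2.imwrite('pics/w1.png',f[:,:,::-1]);np.save('w1.npy',W['pose'])
print(s['time_s'],s['ee_pos'],s['ee_rot'],s['joint_vel'].round(1),s['q'],W['pose'][:3,3])
E
```

```text
time_s: 1.15
ee_pos: [0.5636, 0.3048, 0.3454]
ee_rot: [[-0.888, -0.461, -0.0], [-0.461, 0.888, 0.0], [0.0, 0.0, -1.0]]
ft_force: [1.2, 0.8, -0.6]
gripper_width: 0.0855
time_s: 1.4
ee_pos: [0.5658, 0.3078, 0.323]
ee_rot: [[-0.888, -0.46, -0.006], [-0.46, 0.888, -0.002], [0.007, 0.001, -1.0]]
ft_force: [-0.9, 0.4, 0.8]
gripper_width: 0.0854
1.4 [0.56584989 0.30777754 0.32304722] [[-0.88782046 -0.46014651 -0.00632545]
 [-0.46014338  0.8878423  -0.00202912]
 [ 0.0065497   0.00110912 -0.99997794]] [ 1.7 -2.6  1.6  1.1 -0.1 -0. ] [ 2.25741729e+01  2.08185006e+01  1.72955328e+01  8.68563191e+01
  3.17736303e-02 -4.82272075e+00] [0.5059025  0.27679941 0.29211273]
```

View pics/w1.png

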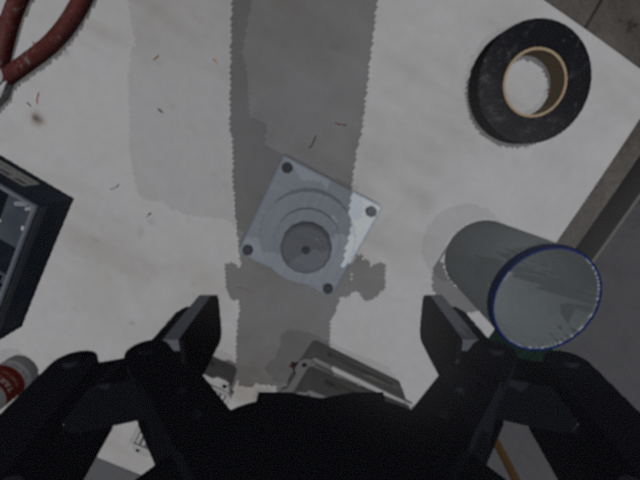

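The wrist view shows the axle's dark end disc at about (306,247) on its plate, the cup on the right at (545,295) and the tape at (530,82). I'll fit the disc next.

```bash
python3 - <<'E'
from h import *
W=camera_info('wrist');W['pose']=np.load('w1.npy')
f=cv2.imread('pics/w1.png')
cv2.imwrite('pics/c3.png',cv2.resize(f[150:300,230:390],(800,750),interpolation=cv2.INTER_CUBIC)[:600] if 0 else cv2.resize(f[150:300,230:390],(640,600),interpolation=cv2.INTER_CUBIC))
g=cv2.GaussianBlur(cv2.cvtColor(f,cv2.COLOR_BGR2GRAY),(3,3),0)
print(g[247,270:345]); print(g[210:285,306])
for c in [(306,248)]:
    print(onz(W,c,.071))
# expected radius px
a=onz(W,(306,248),.071); 
print(np.linalg.norm(proj(W,a+[.018,0,0])-proj(W,a)),np.linalg.norm(proj(W,a+[0,.018,0])-proj(W,a)))
h=[(287.5,168),(372,211.5),(328,288.5),(248,249.5)]
for p in h: print(onz(W,p,.012))
E
```

```text
[ 98  98  98  97  96  96  97  98  96  90  81  73  72  74  75  76  76  76
  75  75  75  75  74  74  74  74  74  74  74  74  72  68  61  54  50  50
  51  54  58  63  69  72  73  74  74  73  73  73  72  72  72  72  72  72
  72  73  74  73  70  67  71  84 100 109 111 111 110 108 105 104 106 108
 110 116 128]
[ 93  98  98  98  98  98  98  98  98  96  88  75  62  57  59  63  66  69
  72  75  76  75  75  75  76  76  75  75  74  72  72  72  72  72  70  65
  58  51  48  48  49  51  54  61  71  80  83  84  84  85  84  83  83  83
  84  84  83  82  81  80  78  76  80  90 100 106 107 107 108 108 108 108
 107 104  99]
[0.56737179 0.29830655 0.071     ]
25.000652272817238 26.058288528122727
[0.53026465 0.26017782 0.012     ]
[0.52979256 0.33887443 0.012     ]
[0.60839239 0.33847077 0.012     ]
[0.6080858  0.26005281 0.012     ]
```

View pics/c3.png

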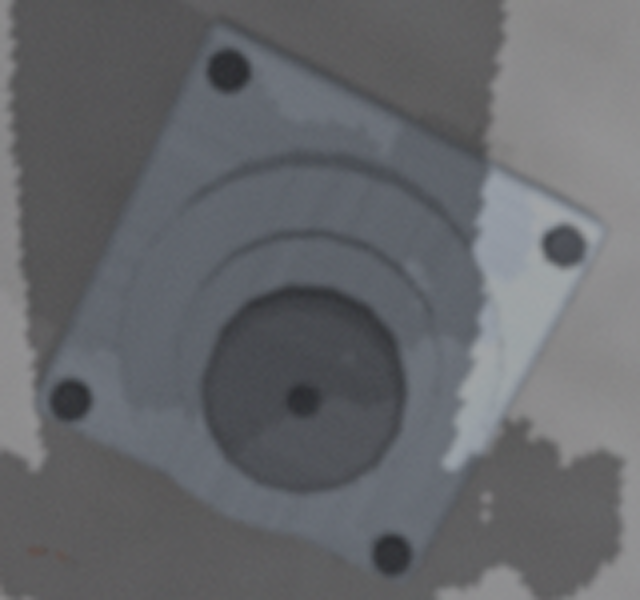

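```bash
python3 -m pendant '[[33,-46,0,0,0,7,0],[66,-92,0,0,0,14,0],[99,-138,0,0,0,21,0],[132,-184,0,0,0,28,0],[165,-230,0,0,0,35,0],[198,-276,0,0,0,42,0],[231,-322,0,0,0,50,0],[265,-367,0,0,0,50,0]]' && python3 -m pendant '[[0,0,0,0,0,0,0],[0,0,0,0,0,0,0],[0,0,0,0,0,0,0]]'
python3 - <<'E'
from h import *
W=camera_info('wrist');f=grab_frame('wrist');s=observe()
cv2.imwrite('pics/w2.png',f[:,:,::-1]);np.save('w2.npy',W['pose'])
print(s['time_s'],s['ee_pos'],s['joint_vel'].round(1),s['q'],W['pose'][:3,3])
E
```

```text
time_s: 2.45
ee_pos: [0.4998, -0.1397, 0.3288]
ee_rot: [[-0.924, 0.382, 0.004], [0.382, 0.924, -0.001], [-0.004, 0.0, -1.0]]
ft_force: [1.3, -0.6, -0.1]
gripper_width: 0.0858
time_s: 2.82
ee_pos: [0.5006, -0.1379, 0.3272]
ee_rot: [[-0.925, 0.381, 0.001], [0.381, 0.925, 0.0], [-0.001, 0.0, -1.0]]
ft_force: [0.7, 1.4, -0.7]
gripper_width: 0.0855
2.875 [ 0.50062062 -0.13790353  0.32703447] [-0.2  0.4  0.  -0.1 -0.2 -0.1] [-2.28084400e+01  1.65653531e+00 -4.27605769e+00  8.40290417e+01
  1.85581085e-02 -4.13179472e-01] [ 0.43835154 -0.11148301  0.29577609]
```

View pics/w2.png

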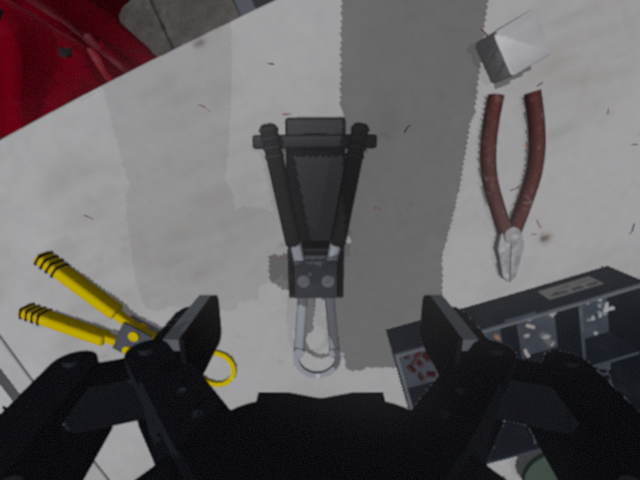

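The wrist view shows the pliers nearly aligned with the tool: link plate at about (317,272), ring at (317,358) and handle ends at (267,130) and (358,130).

```bash
python3 - <<'E'
import cv2
f=cv2.imread('pics/w2.png')
g=cv2.convertScaleAbs(f,alpha=1.8,beta=20)
cv2.imwrite('pics/c4.png',cv2.resize(g[110:250,240:390],(640,597),interpolation=cv2.INTER_CUBIC))
cv2.imwrite('pics/c5.png',cv2.resize(g[235:385,250:390],(560,600),interpolation=cv2.INTER_CUBIC))
E
```

```text
(no output)
```

View pics/c4.png

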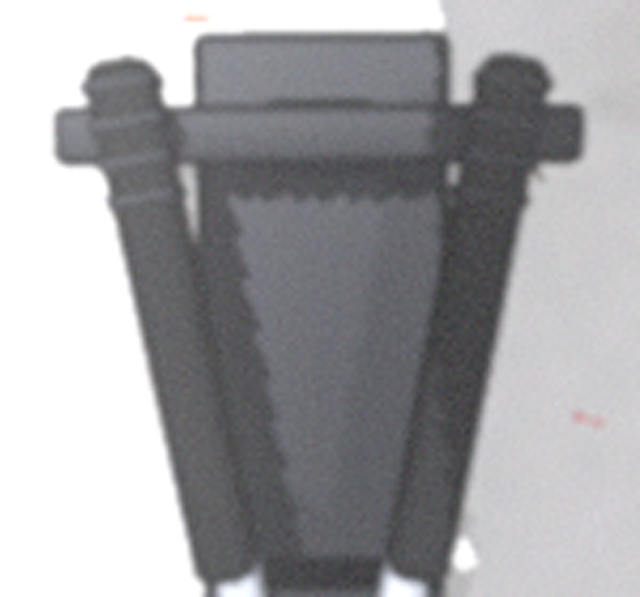

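View pics/c5.png

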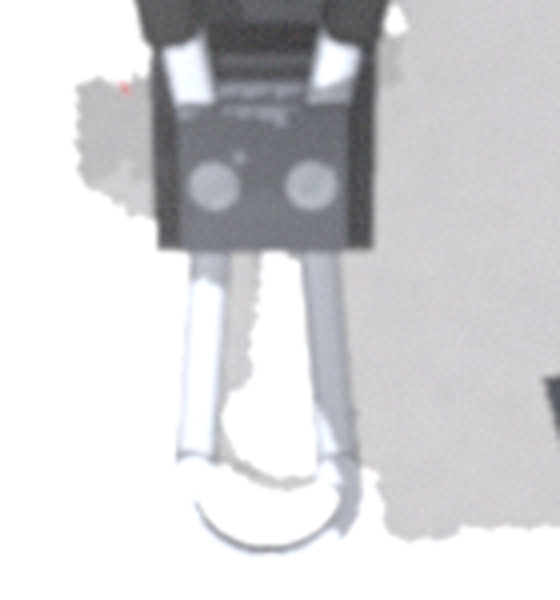

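```bash
python3 - <<'E'
from h import *
np.set_printoptions(precision=4,suppress=True)
W=camera_info('wrist');W['pose']=np.load('w2.npy')
def c4(x,y):return (240+x/4.267,110+y/4.267)
def c5(x,y):return (250+x/4,235+y/4)
eL=onz(W,c4(124,62),.057);eR=onz(W,c4(512,60),.057); e=(eL+eR)/2
print('ends',eL,eR,e,np.linalg.norm(eL-eR))
fL=onz(W,c4(193,570),.053);fR=onz(W,c4(449,570),.053);print('front outer',fL,fR,(fL+fR)/2)
for z in (.055,.06,.065): print('rivets',z,(onz(W,c5(214,186),z)+onz(W,c5(311,186),z))/2)
ring=onz(W,c5(269,550),.041);print('ring far',ring)
r=onz(W,c5(270,505),.039)
yaw=np.arctan2(*(r-e)[[1,0]]);print('yaw',np.degrees(yaw), np.linalg.norm((ring-e)[:2]))
# plate front edge corners top z .06
p=(onz(W,c5(178,248),.06)+onz(W,c5(350,248),.06))/2;print('plate front',p,np.linalg.norm(onz(W,c5(178,248),.06)-onz(W,c5(350,248),.06)))
p2=(onz(W,c5(178,106),.06)+onz(W,c5(350,106),.06))/2;print('plate rear',p2)
# rest bar
b=(onz(W,c4(57,110),.045)+onz(W,c4(583,106),.045))/2;print('bar back edge',b, np.linalg.norm(onz(W,c4(57,110),.045)-onz(W,c4(583,106),.045)))
for nm in [b]: pass
u=np.array([np.cos(yaw),np.sin(yaw),0])
for n,P,x in [('e',e,-.114),('front',(fL+fR)/2,-.028),('plf',p,.015),('plr',p2,-.015),('rivet',(onz(W,c5(214,186),.06)+onz(W,c5(311,186),.06))/2,0)]:
    print(n,'origin est',P-u*x,'grip',P-u*(x+.06))
E
```

```text
ends [ 0.4112 -0.1372  0.057 ] [ 0.4342 -0.0805  0.057 ] [ 0.4227 -0.1088  0.057 ] 0.061141291526699545
front outer [ 0.4924 -0.1616  0.053 ] [ 0.5095 -0.1202  0.053 ] [ 0.5009 -0.1409  0.053 ]
rivets 0.055 [ 0.5284 -0.152   0.055 ]
rivets 0.06 [ 0.5265 -0.1512  0.06  ]
rivets 0.065 [ 0.5246 -0.1503  0.065 ]
ring far [ 0.6141 -0.1863  0.041 ]
yaw -21.95677944088887 0.2064459527636241
plate front [ 0.5383 -0.1558  0.06  ] 0.032681951504108665
plate rear [ 0.512  -0.1448  0.06  ]
bar back edge [ 0.4289 -0.1113  0.045 ] 0.08776409401843484
e origin est [ 0.5285 -0.1515  0.057 ] grip [ 0.4728 -0.129   0.057 ]
front origin est [ 0.5269 -0.1514  0.053 ] grip [ 0.4712 -0.129   0.053 ]
plf origin est [ 0.5244 -0.1502  0.06  ] grip [ 0.4688 -0.1277  0.06  ]
plr origin est [ 0.5259 -0.1504  0.06  ] grip [ 0.4703 -0.128   0.06  ]
rivet origin est [ 0.5265 -0.1512  0.06  ] grip [ 0.4709 -0.1287  0.06  ]
```

```bash
python3 -m pendant '[[16,-1.5,30,0,0,0,0],[31,-3,60,0,0,0,0],[31,-3,80,0,0,0,0],[31,-3,100,0,0,0,0],[31,-3,112,0,0,0,0],[31,-3,112,0,0,0,0],[31,-3,112,0,0,0,0]]'
python3 - <<'E'
from h import *
W=camera_info('wrist');f=grab_frame('wrist');s=observe()
cv2.imwrite('pics/w3.png',f[:,:,::-1]);np.save('w3.npy',W['pose'])
print(s['time_s'],s['ee_pos'],s['ee_rot'],s['joint_vel'].round(1))
E
```

```text
time_s: 3.75
ee_pos: [0.4711, -0.1304, 0.2154]
ee_rot: [[-0.924, 0.383, 0.001], [0.383, 0.924, -0.001], [-0.001, -0.0, -1.0]]
ft_force: [-0.2, -0.2, 0.3]
gripper_width: 0.0853
3.8 [ 0.4711789  -0.13057161  0.21559996] [[-9.23581959e-01  3.83396966e-01  1.76972353e-03]
 [ 3.83396193e-01  9.23583654e-01 -7.70521732e-04]
 [-1.92990342e-03 -3.31347075e-05 -9.99998137e-01]] [-0.3 -0.1  0.2  0.  -0.  -0. ]
```

View pics/w3.png

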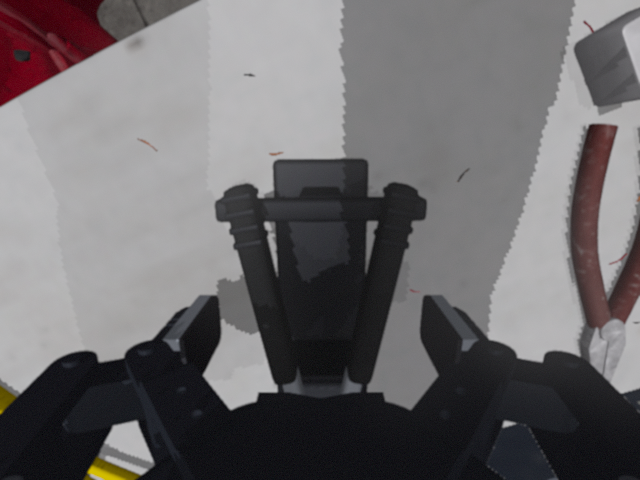

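The pliers are centred between the pads: handle ends are at (239,188) and (403,188), pads at u=218 and u=422. I'll lower the last 10 mm and close.

```bash
python3 -m pendant '[[0,1,5,0,0,0,0],[0,1,10,0,0,0,0],[0,1,10,0,0,0,80],[0,1,10,0,0,0,120],[0,1,10,0,0,0,160],[0,1,10,0,0,0,255],[0,1,10,0,0,0,255],[0,1,10,0,0,0,255]]' 60;  python3 -m pendant '[[0,0,0,0,0,0,255],[0,0,0,0,0,0,255],[0,0,0,0,0,0,255],[0,0,0,0,0,0,255]]' 60
python3 - <<'E'
from h import *
W=camera_info('wrist');f=grab_frame('wrist');s=observe()
cv2.imwrite('pics/w4.png',f[:,:,::-1])
print(s['time_s'],s['ee_pos'],s['ft_force'],s['ft_torque'],s['gripper_width'])
f=grab_frame('side');cv2.imwrite('pics/s4.png',cv2.resize(f[150:250,200:340,::-1],(700,500),interpolation=cv2.INTER_CUBIC))
f=grab_frame('scene');cv2.imwrite('pics/e4.png',cv2.resize(f[200:320,290:450,::-1],(800,600),interpolation=cv2.INTER_CUBIC))
E
```

```text
time_s: 4.8
ee_pos: [0.4709, -0.1294, 0.2075]
ee_rot: [[-0.923, 0.384, 0.001], [0.384, 0.923, 0.0], [-0.0, 0.0, -1.0]]
ft_force: [-5.7, 3.1, 13.9]
gripper_width: 0.031
time_s: 5.3
ee_pos: [0.4709, -0.1294, 0.2076]
ee_rot: [[-0.923, 0.384, 0.001], [0.384, 0.923, 0.0], [-0.0, 0.0, -1.0]]
ft_force: [-6.6, 2.9, 13.5]
gripper_width: 0.0307
5.35 [ 0.47088833 -0.12940007  0.20753902] [-6.30621219  2.620194   14.68430346] [ 0.62841146  1.19327539 -0.00783905] 0.031013569268819784
```

View pics/w4.png

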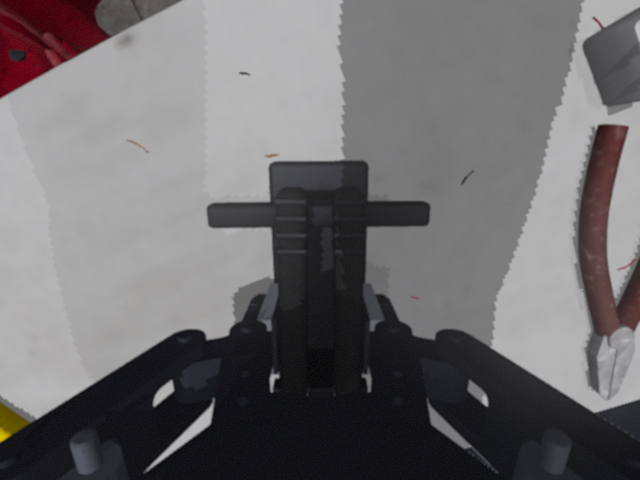

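View pics/s4.png

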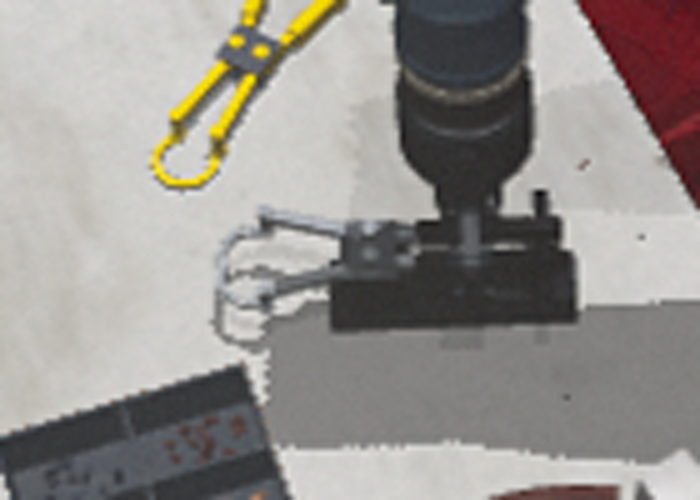

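View pics/e4.png

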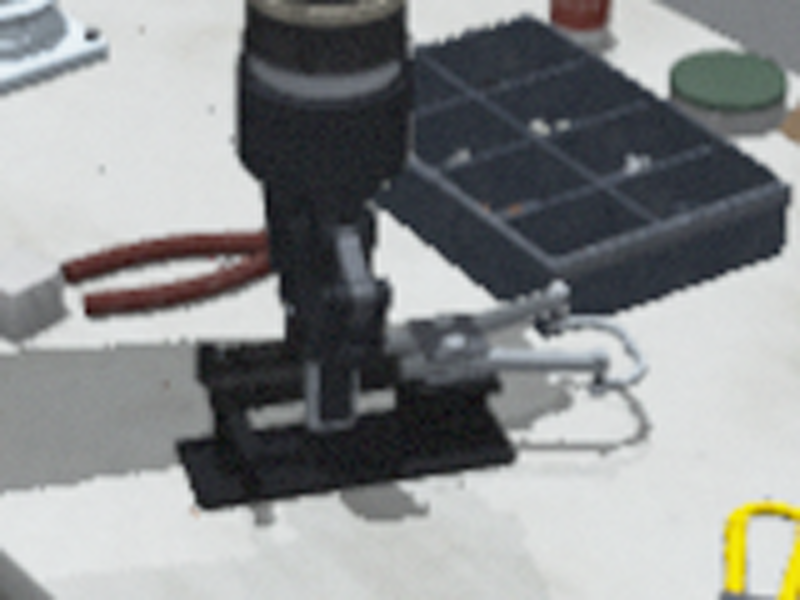

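The handles are now parallel and fully squeezed in all three views, and the ring is spread. Next I'll lift straight up.

```bash
python3 -m pendant '[[0,0,-4,0,0,0,255],[0,0,-10,0,0,0,255],[0,0,-20,0,0,0,255],[0,0,-40,0,0,0,255],[0,0,-65,0,0,0,255],[0,0,-90,0,0,0,255],[0,0,-100,0,0,0,255],[0,0,-100,0,0,0,255]]' 
python3 - <<'E'
from h import *
W=camera_info('wrist');f=grab_frame('wrist');s=observe()
cv2.imwrite('pics/w5.png',f[:,:,::-1])
print(s['time_s'],s['ee_pos'],s['ee_rot'],s['ft_force'],s['ft_torque'],s['gripper_width'])
f=grab_frame('side');cv2.imwrite('pics/s5f.png',f[:,:,::-1]);cv2.imwrite('pics/s5.png',cv2.resize(f[150:250,200:340,::-1],(700,500),interpolation=cv2.INTER_CUBIC))
f=grab_frame('scene');cv2.imwrite('pics/e5f.png',f[:,:,::-1]);cv2.imwrite('pics/e5.png',cv2.resize(f[180:300,310:470,::-1],(800,600),interpolation=cv2.INTER_CUBIC))
E
```

```text
time_s: 6.45
ee_pos: [0.4713, -0.1298, 0.3052]
ee_rot: [[-0.923, 0.384, 0.001], [0.384, 0.923, -0.001], [-0.002, -0.0, -1.0]]
ft_force: [-0.8, -0.3, -2.8]
gripper_width: 0.0308
6.5 [ 0.47089791 -0.12960672  0.30410373] [[-9.23420390e-01  3.83789796e-01 -4.19020239e-04]
 [ 3.83789763e-01  9.23420485e-01  1.59740595e-04]
 [ 4.48238683e-04 -1.33079558e-05 -9.99999899e-01]] [-0.35135763  0.61291756 -2.42027682] [0.06408306 0.04196171 0.0125248 ] 0.031082033121252416
```

View pics/w5.png

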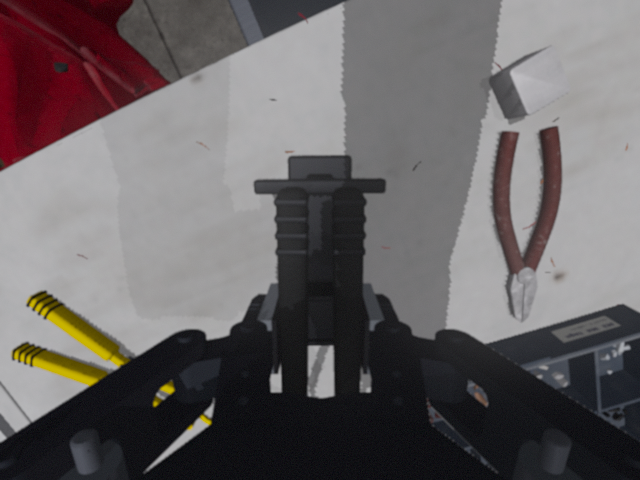

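View pics/s5.png

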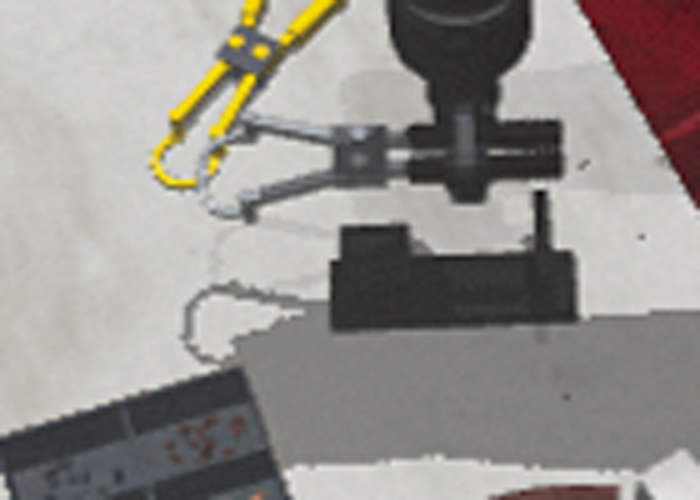

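View pics/e5.png

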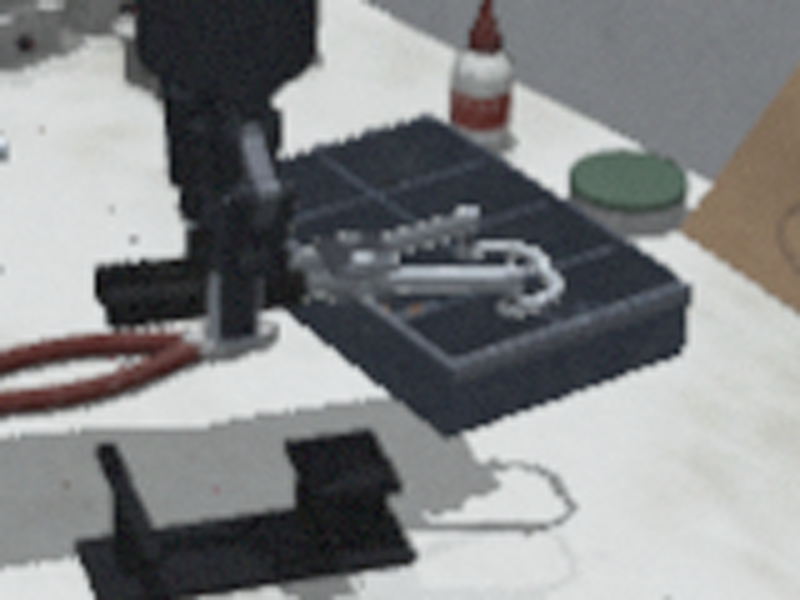

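```bash
python3 - <<'E'
from h import *
np.set_printoptions(precision=4,suppress=True)
S=camera_info('side');C=camera_info('scene')
s=lambda x,y:(200+x/5,150+y/5)
c=lambda x,y:(310+x/5,180+y/5)
L=tri((C,c(467,213)),(S,s(247,208)));R=tri((C,c(528,270)),(S,s(250,122)));print(L,R)
F=tri((C,c(563,280)),(S,s(200,178)));print('far',F)
# handle rear ends near corner/ top: scene (97,282) , side (562,135)
print('plate',tri((C,c(355,257)),(S,s(361,157))))
print('handle end L',tri((C,c(100,285)),(S,s(562,163))))
# expected
g=np.array([.4709,-.1296,.304-.1547]);y=np.radians(-22.6);u=np.array([np.cos(y),np.sin(y),0]);v=np.array([-np.sin(y),np.cos(y),0])
print('exp tip x65',g+u*.125,'tips mid', (L[0]+R[0])/2, 'along', ((L[0]+R[0])/2-g)@u, ((L[0]+R[0])/2-g)@v)
ring=g+u*.125+[0,0,-.014]
for n,i in (('side',S),('scene',C)): print(n,proj(i,ring),proj(i,g+u*.06))
E
```

```text
(array([ 0.5973, -0.1441,  0.1461]), [np.float64(0.001189388604041074), np.float64(0.0011893886040414286)]) (array([ 0.5777, -0.1988,  0.148 ]), [np.float64(0.005064476432564471), np.float64(0.005064476432564522)])
far (array([ 0.6126, -0.1889,  0.1263]), [np.float64(0.0034026737477896077), np.float64(0.0034026737477896763)])
plate (array([ 0.528 , -0.1475,  0.1489]), [np.float64(0.0015208038201016748), np.float64(0.0015208038201016925)])
handle end L (array([ 0.4272, -0.0979,  0.147 ]), [np.float64(0.0009772184400965885), np.float64(0.00097721844009667)])
exp tip x65 [ 0.5863 -0.1776  0.1493] tips mid [ 0.5875 -0.1715  0.1471] along 0.12375148279320317 0.006181519222943958
side [248.6592 183.1506] [271.5125 179.5779]
scene [409.1558 234.4212] [381.254  232.5758]
```

```bash
python3 -m pendant '[[10,21,0,0,0,-4,255],[24,53,0,0,0,-10,255],[40,86,0,0,0,-17,255],[56,120,0,0,0,-25,255],[72,156,0,0,0,-33,255],[88,192,0,0,0,-40,255],[104,228,0,0,0,-46,255],[116,253,0,0,0,-50,255]]' 
python3 - <<'E'
from h import *
s=observe();R=s['ee_rot'];p=s['ee_pos']
print(s['time_s'],p,R,s['ft_force'],s['gripper_width'],np.degrees(np.arctan2(R[1,0],R[0,0])))
u=-R[:,0]; A=np.array([.5685,.299,0]); t=A-.125*u; t[2]=.28
print('shift mm',R.T@(t-p)*1000)
E
```

```text
time_s: 7.6
ee_pos: [0.4602, 0.15, 0.3031]
ee_rot: [[-0.886, -0.464, -0.002], [-0.464, 0.886, -0.0], [0.002, 0.001, -1.0]]
ft_force: [0.5, 0.0, -1.8]
gripper_width: 0.0309
7.6 [0.46023738 0.15002173 0.3030905 ] [[-8.85827353e-01 -4.64009139e-01 -2.32784489e-03]
 [-4.64009826e-01  8.85830011e-01 -2.68410866e-04]
 [ 2.18661996e-03  8.42377219e-04 -9.99997255e-01]] [ 0.45671051  0.0408317  -1.80792303] 0.030887753243414327 -152.35376972715414
shift mm [-40.08045727  81.71489834  23.07175327]
```

```bash
python3 -m pendant '[[-14,28,0,0,0,0,255],[-28,57,0,0,0,0,255],[-38,77,5,0,0,0,255],[-40,81,10,0,0,0,255],[-40,81,10,0,0,0,255],[-40,81,10,0,0,0,255]]' 
python3 - <<'E'
from h import *
s=observe();R=s['ee_rot'];p=s['ee_pos']
print(s['time_s'],p,R,s['gripper_width'],np.degrees(np.arctan2(R[1,0],R[0,0])))
u=-R[:,0]; print('nominal ring',p+.125*u-[0,0,.1686])
S=camera_info('side');C=camera_info('scene');rc=p+.125*u-[0,0,.1686]
print(proj(S,rc),proj(C,rc))
f=grab_frame('side');cv2.imwrite('pics/s6f.png',f[:,:,::-1]);cv2.imwrite('pics/s6.png',cv2.resize(f[290:390,275:395,::-1],(720,600),interpolation=cv2.INTER_CUBIC))
f=grab_frame('scene');cv2.imwrite('pics/e6f.png',f[:,:,::-1]);cv2.imwrite('pics/e6.png',cv2.resize(f[130:230,230:350,::-1],(720,600),interpolation=cv2.INTER_CUBIC))
f=grab_frame('wrist');cv2.imwrite('pics/w6.png',f[:,:,::-1])
E
```

```text
time_s: 8.35
ee_pos: [0.4591, 0.2381, 0.2941]
ee_rot: [[-0.888, -0.46, -0.001], [-0.46, 0.888, -0.001], [0.001, -0.0, -1.0]]
ft_force: [0.4, -0.3, -2.1]
gripper_width: 0.0308
8.35 [0.45911459 0.23806827 0.29414669] [[-8.88037057e-01 -4.59771325e-01 -7.17415534e-04]
 [-4.59770846e-01  8.88037286e-01 -7.40098621e-04]
 [ 9.77367868e-04 -3.27388254e-04 -9.99999469e-01]] 0.030796702979872886 -152.62766421852524
nominal ring [0.57011922 0.29553963 0.12542452]
[326.54110704 329.15413156] [288.73764938 170.31624136]
```

View pics/s6.png

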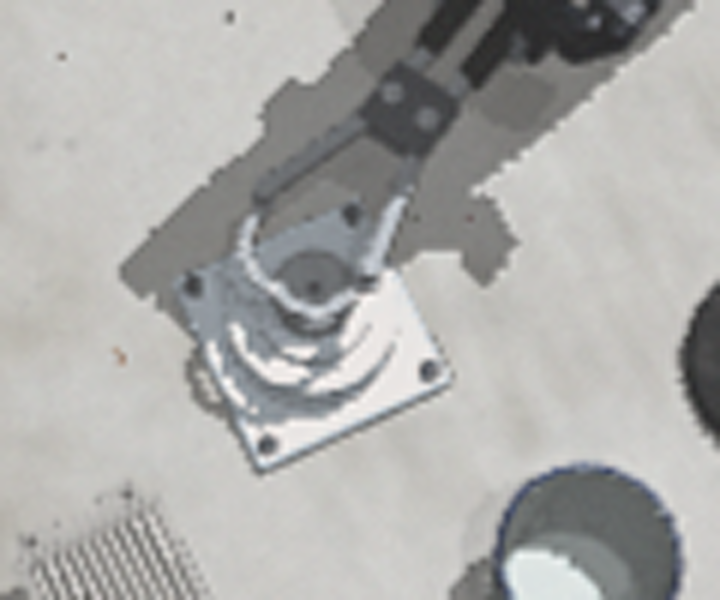

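View pics/e6.png

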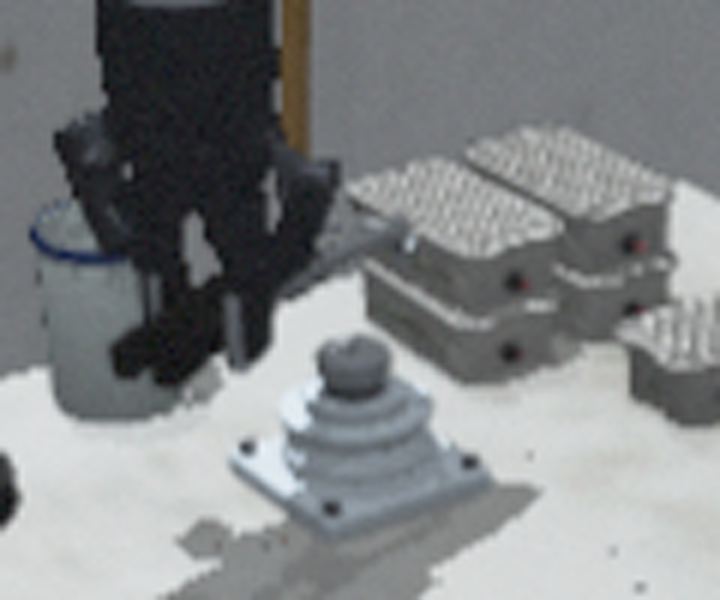

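View pics/w6.png

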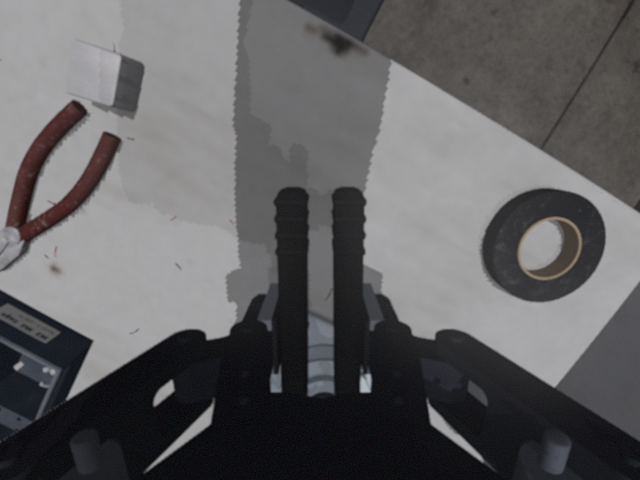

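```bash
python3 -m pendant '[[0,2,10,0,0,0,255],[0,4,20,0,0,0,255],[0,4,30,0,0,0,255],[0,4,36,0,0,0,255],[0,4,38,0,0,0,255],[0,4,38,0,0,0,255],[0,4,38,0,0,0,255]]' 
python3 - <<'E'
from h import *
s=observe();R=s['ee_rot'];p=s['ee_pos']
print(s['time_s'],p,s['ft_force'],np.degrees(np.arctan2(R[1,0],R[0,0])))
u=-R[:,0]; rc=p+.125*u-[0,0,.1686];print('nominal ring',rc)
S=camera_info('side');C=camera_info('scene')
print(proj(S,rc),proj(C,rc))
f=grab_frame('side');cv2.imwrite('pics/s7f.png',f[:,:,::-1]);cv2.imwrite('pics/s7.png',cv2.resize(f[310:370,290:370,::-1],(800,600),interpolation=cv2.INTER_CUBIC))
f=grab_frame('scene');cv2.imwrite('pics/e7f.png',f[:,:,::-1]);cv2.imwrite('pics/e7.png',cv2.resize(f[150:230,240:340,::-1],(750,600),interpolation=cv2.INTER_CUBIC))
E
```

```text
time_s: 9.38
ee_pos: [0.4575, 0.2425, 0.257]
ee_rot: [[-0.888, -0.461, 0.001], [-0.461, 0.888, 0.0], [-0.001, -0.0, -1.0]]
ft_force: [0.0, -0.2, -1.6]
gripper_width: 0.031
9.375 [0.45749258 0.24247362 0.25701896] [ 0.01574277 -0.24609823 -1.58201425] -152.56839245538086
nominal ring [0.5684377  0.30005978 0.08853788]
[327.5254184 335.1722765] [287.97819195 181.8795349 ]
```

View pics/s7.png

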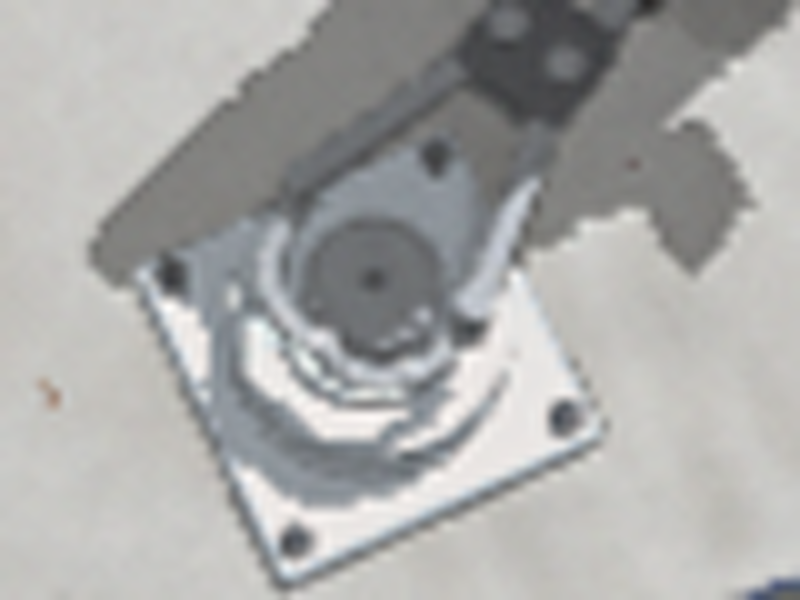

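View pics/e7.png

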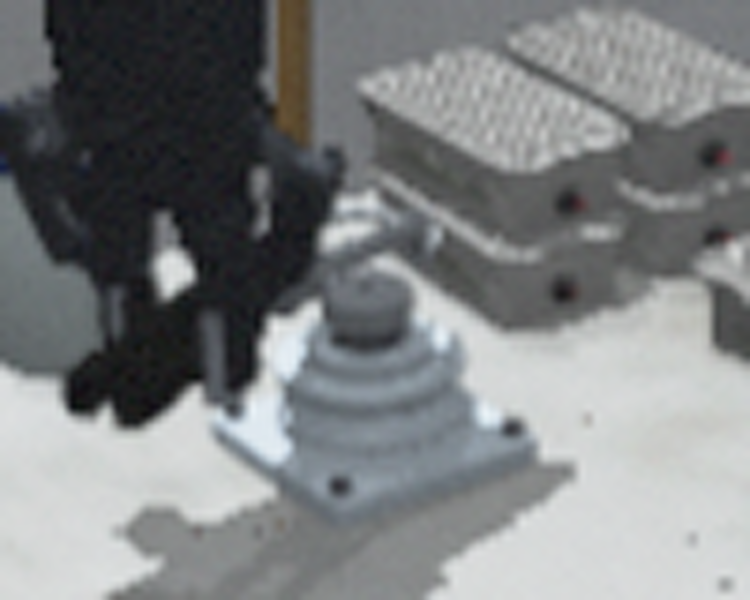

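```bash
python3 - <<'E'
import cv2
f=cv2.imread('pics/s7f.png')
c=f[322:354,308:350]
c=cv2.resize(c,(798,608)[:2] if 0 else (42*18,32*18),interpolation=cv2.INTER_LANCZOS4)
for k in range(0,42,5): cv2.putText(c,str(308+k),(k*18,10),0,.35,(0,0,255),1)
for k in range(0,32,5): cv2.putText(c,str(322+k),(0,k*18+9),0,.35,(0,0,255),1)
cv2.imwrite('pics/s7z.png',c)
E
```

```text
(no output)
```

View pics/s7z.png

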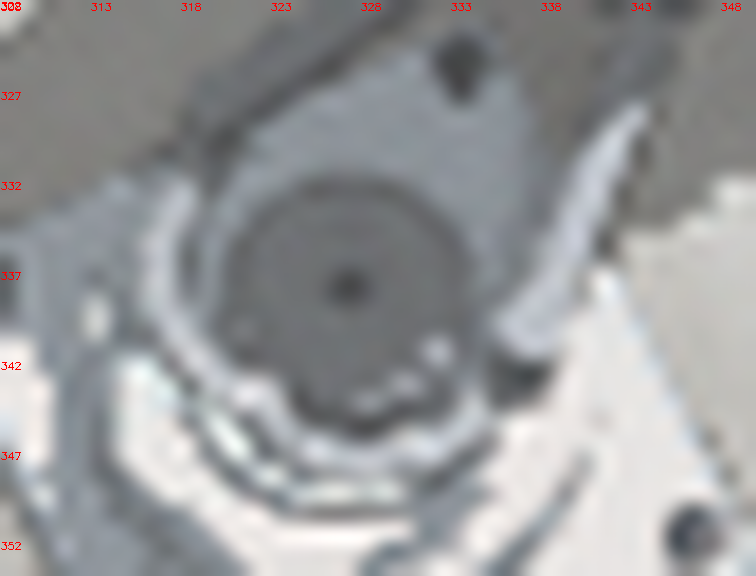

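```bash
python3 - <<'E'
from h import *
np.set_printoptions(precision=1,suppress=True)
S=camera_info('side')
q=lambda x,y:((x+.5)/18-.5+308,(y+.5)/18-.5+322)
s=observe();R=s['ee_rot'];p=s['ee_pos'];u=-R[:,0];v=R[:,1]*1; v=-np.cross(u,[0,0,1])*1.0; v=np.array([-u[1],u[0],0])
rc=p+.125*u-[0,0,.1686]
def loc(P):d=P-rc;return np.array([d@u,d@v,0])*1000
print('axle hole',loc(onz(S,q(347,288),.071)),onz(S,q(347,288),.071)*1000)
print('disc L/R/T',[loc(onz(S,q(*a),.071)) for a in ((225,288),(470,288),(347,178))])
for z in (.0885,):
  for nm,pts in (('mid band',[(185,190),(165,270),(185,340),(225,378),(262,402),(300,438),(345,458),(400,455),(450,425),(480,400)]),('tips',[(200,150),(522,340)])):
    P=np.array([loc(onz(S,q(*a),z)) for a in pts]);print(nm);print(P)
    if len(P)>3:
      A=np.c_[2*P[:,:2],np.ones(len(P))];x=np.linalg.lstsq(A,(P[:,:2]**2).sum(1),rcond=None)[0];print('fit',x[:2],np.sqrt(x[2]+x[0]**2+x[1]**2))
E
```

```text
axle hole [ 1.3 -0.7  0. ] [569.9 300.   71. ]
disc L/R/T [array([ 11.8, -14.3,   0. ]), array([-9.3, 13. ,  0. ]), array([-11.6, -10.4,   0. ])]
mid band
[[  8.5 -24.1   0. ]
 [ 19.4 -19.3   0. ]
 [ 25.6 -11.    0. ]
 [ 26.5  -3.4   0. ]
 [ 26.1   2.7   0. ]
 [ 27.   10.    0. ]
 [ 25.4  16.6   0. ]
 [ 20.5  22.3   0. ]
 [ 12.9  25.2   0. ]
 [  7.5  26.4   0. ]]
fit [2.1 1.6] 26.26603838508875
tips
[[  2.6 -26.    0. ]
 [ -2.9  25.9   0. ]]
```

```bash
python3 -m pendant '[[0.5,-2,0,0,0,0,255],[0.5,-2,5,0,0,0,255],[0.5,-2,10,0,0,0,255],[0.5,-2,10,0,0,0,255],[0.5,-2,10,0,0,0,255]]' 
python3 - <<'E'
from h import *
s=observe();R=s['ee_rot'];p=s['ee_pos']
print(s['time_s'],p,s['ft_force'],np.degrees(np.arctan2(R[1,0],R[0,0])))
f=grab_frame('side');cv2.imwrite('pics/s8f.png',f[:,:,::-1])
c=cv2.resize(f[322:354,308:350,::-1],(42*18,32*18),interpolation=cv2.INTER_LANCZOS4);cv2.imwrite('pics/s8z.png',c)
f=grab_frame('scene');cv2.imwrite('pics/e8f.png',f[:,:,::-1]);cv2.imwrite('pics/e8.png',cv2.resize(f[165:213,260:320,::-1],(750,600),interpolation=cv2.INTER_LANCZOS4))
E
```

```text
time_s: 10.1
ee_pos: [0.4577, 0.2404, 0.2463]
ee_rot: [[-0.888, -0.461, -0.0], [-0.461, 0.888, -0.0], [0.0, 0.0, -1.0]]
ft_force: [-0.3, 0.2, -1.9]
gripper_width: 0.0312
10.1 [0.45770028 0.24038332 0.2463376 ] [-0.27362199  0.22572622 -1.9371628 ] -152.56489935275926
```

View pics/s8z.png

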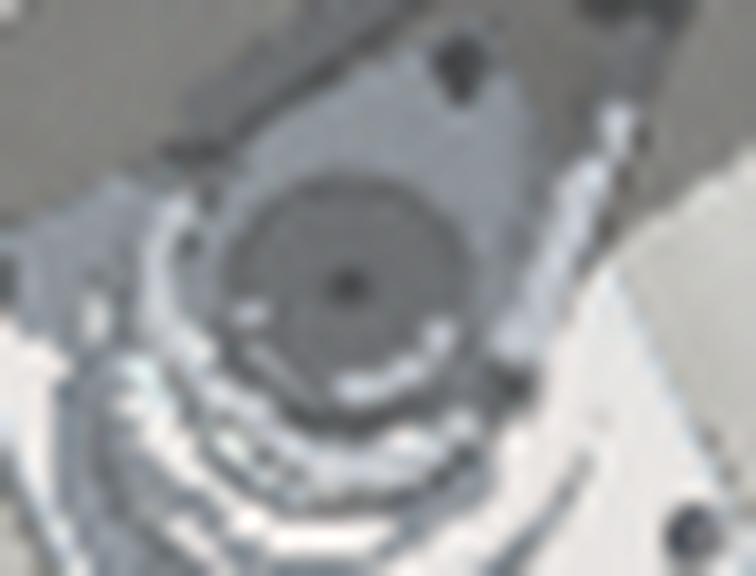

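View pics/e8.png

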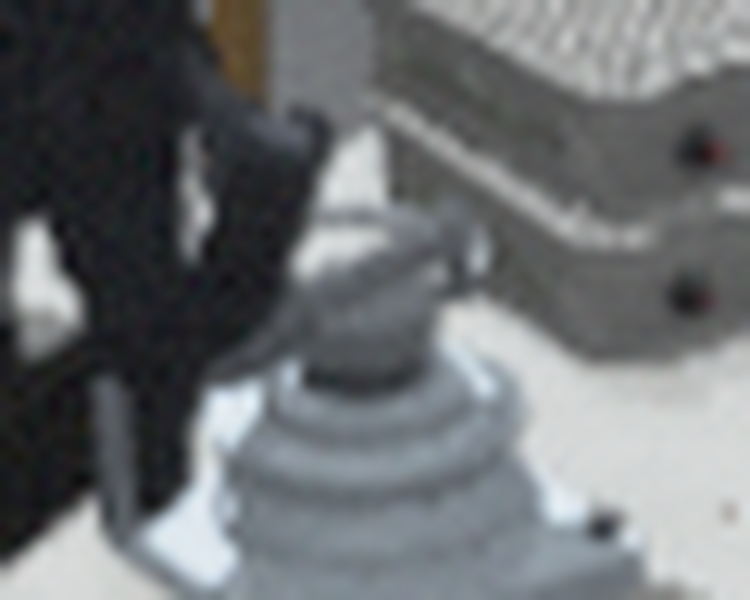

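```bash
cat > fit.py <<'E'
from h import *
np.set_printoptions(precision=1,suppress=True)
S=camera_info('side')
q=lambda x,y:((x+.5)/18-.5+308,(y+.5)/18-.5+322)
def run(pts,hole,tips,dz=0,w=None):
    s=observe();R=s['ee_rot'];p=s['ee_pos'];u=-R[:,0];v=np.array([-u[1],u[0],0])
    rc=p+.125*u-[0,0,.1686]; print('ring z',rc[2])
    loc=lambda P:np.array([(P-rc)@u,(P-rc)@v])*1000
    a=loc(onz(S,q(*hole),.071));print('axle',a)
    P=np.array([loc(onz(S,q(*t),rc[2]+dz)) for t in pts])
    A=np.c_[2*P,np.ones(len(P))];x=np.linalg.lstsq(A,(P**2).sum(1),rcond=None)[0]
    print('fit',x[:2],np.sqrt(x[2]+x[0]**2+x[1]**2),'tips',[loc(onz(S,q(*t),rc[2]+.006)) for t in tips])
    print('radii about axle',np.hypot(*(P-a).T));print('ang',np.degrees(np.arctan2((P-a)[:,1],(P-a)[:,0])))
E
python3 - <<'E'
from fit import *
run([(180,205),(158,270),(185,345),(225,390),(270,425),(320,455),(375,465),(430,445),(470,420)],(347,288),[(190,160),(520,345)])
E
```

```text
ring z 0.07806915175392085
axle [1.9 1.3]
fit [0.2 2.1] 27.178043792630458 tips [array([  4.1, -25.1]), array([-2.7, 27.4])]
radii about axle [25.5 26.7 25.2 24.2 24.6 26.5 27.8 27.1 26.9]
ang [-74.9 -53.1 -27.8  -8.1  10.7  28.4  44.6  61.7  75.9]
```

```bash
python3 -m pendant '[[-0.5,-0.3,0,0,0,0,255],[-0.5,-0.3,3,0,0,0,255],[-0.5,-0.3,6,0,0,0,255],[-0.5,-0.3,9,0,0,0,255],[-0.5,-0.3,11,0,0,0,255],[-0.5,-0.3,11,0,0,0,255]]' 
python3 - <<'E'
from h import *
s=observe();R=s['ee_rot'];p=s['ee_pos']
print(s['time_s'],p,s['ft_force'],s['ft_torque'],np.degrees(np.arctan2(R[1,0],R[0,0])))
f=grab_frame('side');cv2.imwrite('pics/s9f.png',f[:,:,::-1])
c=cv2.resize(f[322:354,308:350,::-1],(42*18,32*18),interpolation=cv2.INTER_LANCZOS4);cv2.imwrite('pics/s9z.png',c)
f=grab_frame('scene');cv2.imwrite('pics/e9f.png',f[:,:,::-1]);cv2.imwrite('pics/e9.png',cv2.resize(f[165:213,260:320,::-1],(750,600),interpolation=cv2.INTER_LANCZOS4))
E
```

```text
time_s: 10.95
ee_pos: [0.4582, 0.2403, 0.2352]
ee_rot: [[-0.888, -0.461, -0.001], [-0.461, 0.888, -0.0], [0.001, 0.0, -1.0]]
ft_force: [-0.4, -0.3, -2.5]
gripper_width: 0.0307
10.95 [0.45819119 0.24031784 0.23518876] [-0.42612293 -0.26212402 -2.52740629] [-0.07128939  0.00982159 -0.03866986] -152.5638718725109
```

View pics/s9z.png

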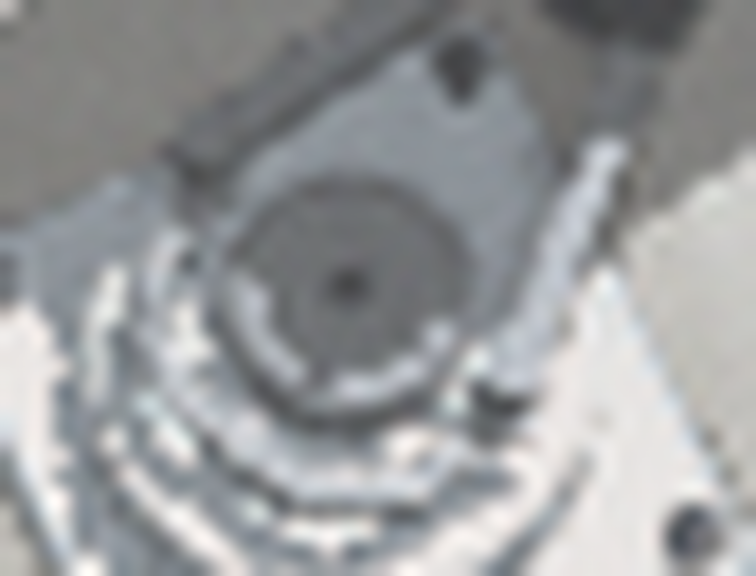

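View pics/e9.png

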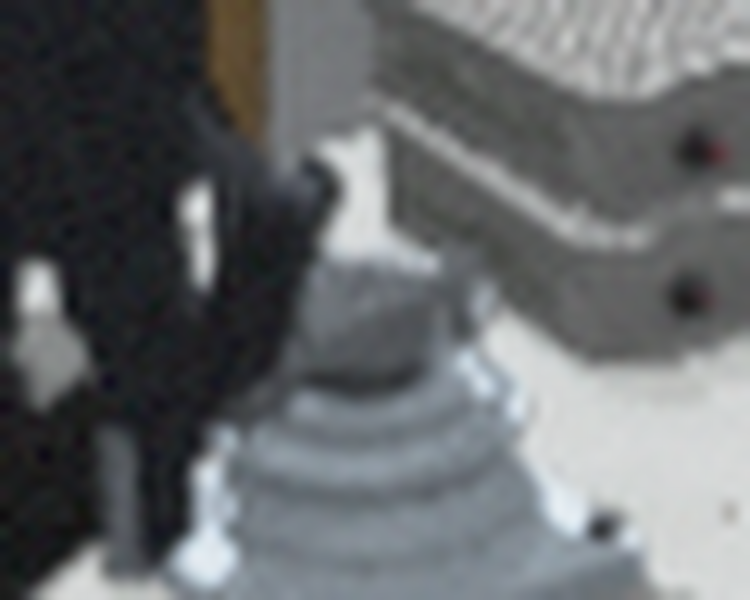

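```bash
python3 - <<'E'
from fit import *
run([(163,250),(165,330),(205,395),(250,447),(310,480),(370,488),(420,482),(462,455)],(347,288),[(190,190),(510,380)])
E
```

```text
ring z 0.06692799350689171
axle [1.5 1.6]
fit [-1.2  2.7] 28.55731932530089 tips [array([  4.1, -24.2]), array([-1.4, 27.9])]
radii about axle [26.7 26.  24.5 25.7 27.  27.7 28.5 27.9]
ang [-67.1 -41.6 -16.9   5.4  26.2  43.9  58.2  72.6]
```

```bash
python3 -m pendant '[[-0.5,-0.5,2,0,0,0,255],[-0.5,-0.5,5,0,0,0,255],[-0.5,-0.5,8,0,0,0,255],[-0.5,-0.5,10,0,0,0,255],[-0.5,-0.5,11,0,0,0,255],[-0.5,-0.5,11,0,0,0,255],[-0.5,-0.5,11,0,0,0,255]]' 
python3 - <<'E'
from h import *
s=observe();R=s['ee_rot'];p=s['ee_pos']
print(s['time_s'],p,s['ft_force'],s['ft_torque'],s['gripper_width'])
f=grab_frame('side');cv2.imwrite('pics/s10f.png',f[:,:,::-1])
c=cv2.resize(f[322:354,308:350,::-1],(42*18,32*18),interpolation=cv2.INTER_LANCZOS4);cv2.imwrite('pics/s10z.png',c)
f=grab_frame('scene');cv2.imwrite('pics/e10f.png',f[:,:,::-1]);cv2.imwrite('pics/e10.png',cv2.resize(f[165:213,260:320,::-1],(750,600),interpolation=cv2.INTER_LANCZOS4))
f=grab_frame('wrist');cv2.imwrite('pics/w10.png',f[:,:,::-1])
print(observe()['ee_pos'],observe()['ft_force'])
E
```

```text
time_s: 11.92
ee_pos: [0.4591, 0.2402, 0.2246]
ee_rot: [[-0.888, -0.461, 0.0], [-0.461, 0.888, 0.0], [-0.0, -0.0, -1.0]]
ft_force: [0.1, 0.4, -3.0]
gripper_width: 0.031
11.925 [0.45905953 0.24016306 0.22461597] [ 0.10660337  0.43393613 -2.96668626] [-0.04000074  0.01300029 -0.06553796] 0.030993004931303823
[0.45905722 0.24016575 0.2246378 ] [-0.2385772  -0.1812141  -2.28218646]
```

View pics/s10z.png

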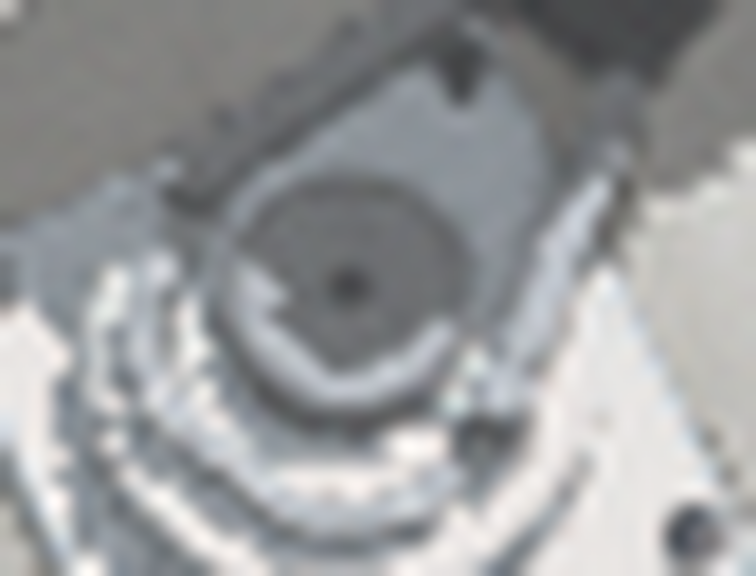

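View pics/e10.png

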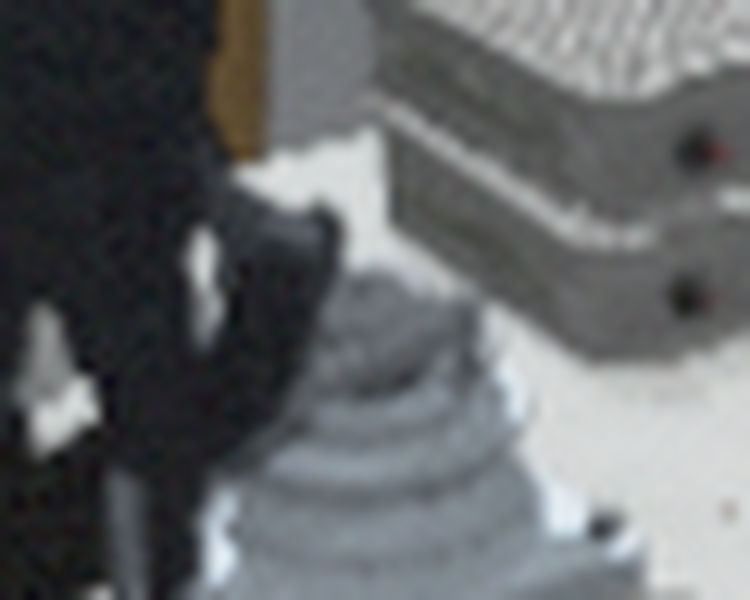

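View pics/w10.png

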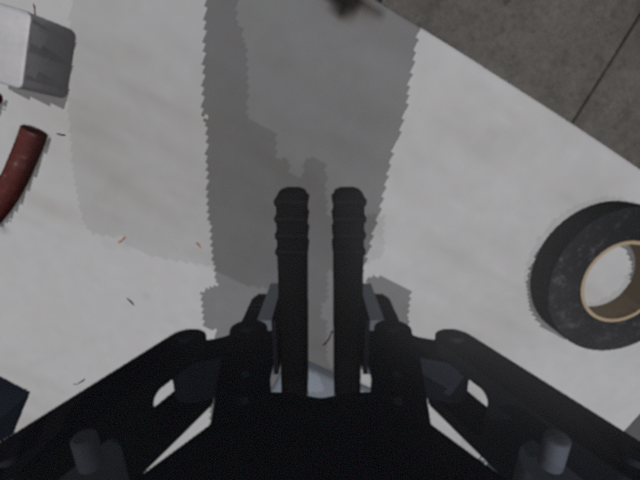

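```bash
python3 - <<'E'
from fit import *
run([(140,290),(150,350),(180,410),(225,465),(280,505),(340,520),(400,515),(450,485)],(347,288),[(185,200),(500,400)])
C=camera_info('scene')
def rel(p,yaw,uv,nm):
    y=np.radians(yaw);u=np.array([np.cos(y),np.sin(y),0]);v=np.array([-u[1],u[0],0])
    for z in (-.008,-.004,0): 
        P=np.array(p)+.125*u-.026*v+[0,0,-.1546+z]; print(nm,z,proj(C,P),'seen',uv)
rel([.4709,-.1294,.2076],-22.6,(290+603/5,200+362/5),'rest')
rel([.4709,-.1296,.304],-22.6,(310+535/5,180+272/5),'lift')
rel([.4575,.2425,.257],27.43,(240+432/7.5,150+232/7.5),'e7')
rel([.4577,.2404,.2463],27.43,(260+465/12.5,165+240/12.5),'e8')
rel([.4582,.2403,.2352],27.43,(260+468/12.5,165+282/12.5),'e9')
rel([.45906,.24017,.2246],27.43,(260+465/12.5,165+318/12.5),'e10')
E
```

```text
ring z 0.05606649221259499
axle [0.9 2.1]
fit [-0.8  2.3] 29.556544256190595 tips [array([  2.3, -25.5]), array([-1.7, 27.4])]
radii about axle [29.3 27.9 26.8 27.1 28.4 29.  29.2 28.1]
ang [-60.9 -43.3 -23.   -1.3  18.5  35.9  52.6  69.1]
rest -0.008 [410.5 274.6] seen (410.6, 272.4)
rest -0.004 [410.7 273.1] seen (410.6, 272.4)
rest 0 [410.8 271.7] seen (410.6, 272.4)
lift -0.008 [413.5 237.9] seen (417.0, 234.4)
lift -0.004 [413.7 236.3] seen (417.0, 234.4)
lift 0 [413.8 234.7] seen (417.0, 234.4)
e7 -0.008 [295.8 181.7] seen (297.6, 180.93333333333334)
e7 -0.004 [295.8 180.4] seen (297.6, 180.93333333333334)
e7 0 [295.7 179.1] seen (297.6, 180.93333333333334)
e8 -0.008 [296.5 185.4] seen (297.2, 184.2)
e8 -0.004 [296.4 184.1] seen (297.2, 184.2)
e8 0 [296.4 182.8] seen (297.2, 184.2)
e9 -0.008 [296.8 188.9] seen (297.44, 187.56)
e9 -0.004 [296.7 187.6] seen (297.44, 187.56)
e9 0 [296.7 186.3] seen (297.44, 187.56)
e10 -0.008 [297.2 192.2] seen (297.2, 190.44)
e10 -0.004 [297.1 190.9] seen (297.2, 190.44)
e10 0 [297.1 189.6] seen (297.2, 190.44)
```

```bash
python3 -m pendant '[[-0.5,0,0.5,0,0,0,255],[-0.5,0,1,0,0,0,255],[-0.5,0,1,0,0,0,255],[-0.5,0,1,0,0,0,255],[-0.5,0,1,0,0,0,255],[-0.5,0,1,0,0,0,255],[-0.5,0,1,0,0,0,255],[-0.5,0,1,0,0,0,255]]' 
python3 - <<'E'
from h import *
s=observe()
print(s['time_s'],s['ee_pos'],s['ee_rot'][:,2],s['ft_force'],s['ft_torque'],s['gripper_width'],s['joint_vel'].round(1))
f=grab_frame('side');cv2.imwrite('pics/s11f.png',f[:,:,::-1])
c=cv2.resize(f[322:354,308:350,::-1],(42*18,32*18),interpolation=cv2.INTER_LANCZOS4);cv2.imwrite('pics/s11z.png',c)
E
```

```text
time_s: 13.08
ee_pos: [0.4595, 0.2404, 0.2235]
ee_rot: [[-0.888, -0.461, 0.0], [-0.461, 0.888, 0.0], [-0.0, -0.0, -1.0]]
ft_force: [-0.8, -0.9, -1.7]
gripper_width: 0.0308
13.075 [0.45947557 0.2403713  0.223528  ] [ 5.25590666e-05  4.65562628e-06 -9.99999999e-01] [-0.80643667 -0.86158377 -1.68047439] [-0.03797517  0.03149577 -0.02949266] 0.03082993023616364 [ 0.1  0.  -0.  -0.  -0.1  0. ]
```

View pics/s11z.png

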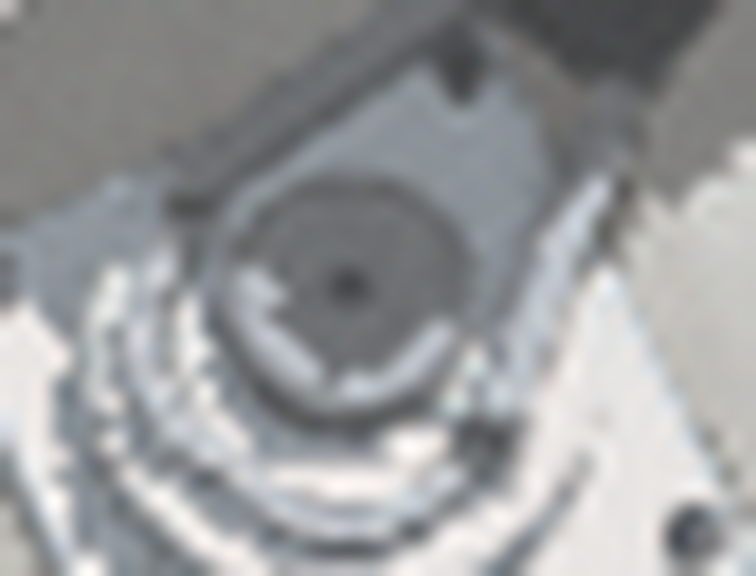

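View pics/s11f.png

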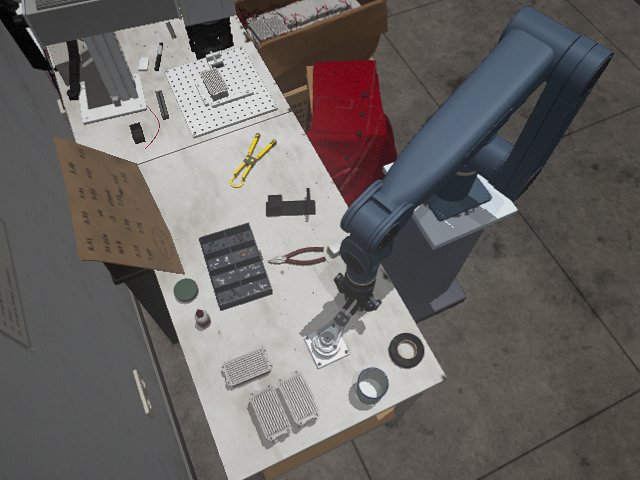

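```bash
python3 -c "
from cell import *
print(sign_off())"
```

```text
the job is handed in; nothing more can be done
None
```

I squeezed the black-handled pliers fully, lifted them straight out of the rest, and lowered the open ring over the axle end. I handed the job in at about 13 s, still holding them at the groove; sign-off gave no verdict.

- **Forces:** the wrist force stayed at about the pliers' own weight (2 to 3 N) all the way down, so there was no sign of contact with the axle or pulley. In the rest, with the jaws closed on the handles, it read about 15 N upward.
- **Height and level:** the ring centre works out at about 55 mm above the bench, against 54.5 mm for the groove. The tool was upright. Handle and tip heights matched to about 2 mm, limited by the camera resolution.
- **Centring:** the last side view showed the ring all round the axle, and I estimate it is centred to within 1 to 2 mm, with 3.5 mm to spare.
- **Disagreements:**
  - The individual ring-centre fits differed by 1 to 3 mm from view to view.
  - The gripper read 31 mm, where 34 mm was given for a full squeeze. The handles looked parallel in the pictures, so I took the difference as an offset in the reading.
- **Bystanders:** the gauge block, tape roll and side cutters looked unmoved in the last side view.

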